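# Comb loose locating pins into the grooves of their tray

## Task

Take the orange-gripped comb rake out of its stand, let its two white shoes ride lightly on the blue side rails of the pin tray (a few newtons, never more than about ten), and comb it across the grooves until each of the three steel pins lies down in a groove. Then hang the rake back in its stand. Move the pins only with the rake, never with the gripper or arm, and leave the grease pot, tape roll, black marker and gauge block where they are.

Things in the scene. Friction and masses are not known exactly. Their poses are not given: they have to be found in the camera images.
- tray: Black grooved pin tray with blue rails, fixed to the bench, 128 (x) x 200 (y) mm. Origin: centre of its underside. Six grooves run along its x, centres at y = -62.5, -37.5, -12.5, 12.5, 37.5, 62.5 mm; each 14 mm wide, 104 mm long, floor at z = 16 mm. Ridge tops between them and flat landings at both ends (|y| 69.5 to 95 mm) are at z = 27 mm. End walls |y| 95 to 100 mm, top z = 36 mm.
- tray_rails (a point): Point midway between the tray's two blue side rails at the height of their flat level tops, 40 mm above the tray's underside; axes as the tray's. The rails run along y over the tray's whole length, |x| from 52 to 64 mm.
- tray_begin (a point): Point at rail-top height over the landing at the tray's -y end (tray y = -83 mm); at +83 mm is its mirror image. At the start the pins lie within |y| < 77 mm, so the comb can be set down at either point behind them all and drawn inward. Pushed pins turn parallel and drop into empty grooves; end strokes 50 mm from the middle, as a pin pushed onto a landing is stuck there. Comb both ways.
- pin_1: Steel pin with domed ends, 12 mm diameter, 90 mm long. Origin at its centre, long axis its x. Starts lying askew on the ridge tops (centre 33 mm above the tray's underside), nearest the tray's -y end. In a groove its centre is 22 mm above the tray's underside and its top 1 mm above the ridge tops, where the comb passes over it.
- pin_2: Same kind of pin, starts askew near the middle of the tray.
- pin_3: Same kind of pin, starts askew towards the tray's +y end.
- rake: Comb rake, 0.23 kg, hanging upright. Origin: centre of its orange grip block, 34 (x) x 22 (y) x 40 (z) mm, to be gripped across y from above. Below it a neck 14 mm square, a stem, and a head: bar 136 mm long along x, 12 mm thick, a white shoe under each end (x = -61 and 61 mm, 14 x 16 mm) and between them seven black teeth (x -49 to 49 mm, 8 mm thick), fitting between the rails.
- rake_collar (a point): Centre of the underside of the rake's black collar (44 (x) x 50 (y) x 8 mm), 28 mm below the rake's origin. The shoes' undersides are 70 mm below this point plus the set reach of the stem, 0 to 22 mm, different each time and not measured: feel for the rails. The head is sprung: it yields upward at 1.5 N per mm, up to 18 mm. The teeth reach 10.5 mm below the shoes.
- stand: Aluminium stand fixed to the bench, 190 (x) x 90 (y) mm, origin: centre of its underside. Two bars along x, tops at z = 120 mm, leave a slot 28 mm wide in y; end posts leave 158 mm in x. The rake's head hangs in the slot, x along x, and passes straight up and down through it; the rake's origin then is 148 mm above the stand's underside.
- stand_seat (a point): Point in the middle of the slot at the height of the bars' tops, where the rake's collar underside rests. Four small steel studs on the bars, 6 mm high, at x = -34 and 34 mm, stand either side of the collar along x.
- grease_pot: Bystander: white grease pot with blue lid, 61 mm wide and high; origin at its underside's centre.
- tape_roll: Bystander: white roll of thread tape with blue core lying flat, 52 mm wide, 16 mm high; origin under its centre.
- marker_black: Bystander: marker pen with black cap lying along its y, 135 mm long, 16 mm thick; origin under its centre.
- gauge_block: Bystander: aluminium block with two holes, 41 x 80 x 30 mm; origin under its centre.

How it is judged:
By the outcome, as a careful person would: the job done as asked, in the order asked, and still so for the second after the job is handed in, with the robot touching nothing.
It also fails if it takes over 54 s, if anything falls off the work surface, if the arm or the gripper's body presses on something with over 40 N, if the wrist force passes 120 N, or if a joint passes its speed limit or range.

## Robot

A 7-joint arm with a two-finger parallel gripper is mounted at the origin on a cart in front of the work surface, level with it; the furniture and walls round the work are solid. World frame = base frame: x ahead of the robot, y to its left, z up, the work surface at z = 0. Lengths are in mm, angles in degrees, forces in N, time in s.
With the tool pointing down it reaches from about 400 to 875 mm from the base axis. Payload 19.3 kg.
Tool frame: the origin (TCP) lies between the finger pads; the fingertips stand arm.tips_ahead ahead of it and the grasp point (between the pads) lies 8 mm behind it (arm.tips_ahead is the distance from the TCP to the fingertips, in mm); z points along the fingers, y is the line along which they close (so a half turn about z gives the same grasp; the last joint's range is limited). The gripper opens to 85 mm and grips with 20 to 120 N. Pads are 22 mm wide; open, the fingers measure 114 mm over their backs; the gripper's body (76 mm by 85 mm) begins 54 mm behind the grasp point. The pads swing forward as they close: fully open they stand 13 mm farther back than shut.
Start: joints at [-69.454, 29.874, -2.08, 91.645, 1.215, 58.505, -6.463], TCP at [259.879, 568.399, 242.291] pointing down, gripper open.
Joint ranges: [-166.77, 166.77], [-17.47, 122.26], [-85.68, 81.53], [9.62, 139.38], [-72.42, 252.41], [9.2, 110.78], [-144.41, 144.41]. Speed limits (degrees/s): [108.29, 108.29, 136.94, 136.94, 172.46, 172.46, 172.46].

## Interface

Orientations are given as [roll, pitch, yaw] about the fixed x, y, z axes, in that order (R = Rz(yaw) Ry(pitch) Rx(roll)).
In Python, from plant import arm gives the robot as it stands.
- The arm moves only by the tool jog_arm, never from a script. Its argument "commands" is a list of rows, each a list of 7 numbers: the shift along the world's x, y, z in m, then the turn, a rotation vector about the world's x, y, z in rad, then the finger opening in m, from 0 to 0.0854. A call has 1 to 5 rows; each row shifts and turns the commanded pose from where the row before left it; what a row does not reach is not made up. A row lasts 1/10 s, in which the tool goes at most 50 mm and 8.59 degrees, less where a joint would pass 70% of its speed; a pose out of reach is approached as far as the arm can. A call with a gripper value outside its range is refused whole. The fingers move at their own pace and stop on an object; "newtons" is the grip in N (left out, the last holds). Time passes only in rows, so rows that do not move let the fingers close. It gives the time, the measured TCP pose, the force, the opening and the grip force at its end, in the units of the state.
- arm.get_obs(): the state, without advancing time (a new reading comes with each control period).
- arm.read_camera(name): name is "scene" or "top" or "wrist"; returns a dict with "img" (400x640x3 uint8, red, green, blue), "fov_y" (degrees; the focal length in pixels is half the picture's height over the tangent of half this angle, whatever the lens; pixels are square), "cx", "cy" (the principal point, pixels), "origin" and "attitude" of the camera in the world. Camera axes: x right, y down, z forward; pixel columns grow to the right and rows downward; lengths in mm; the calibration is good to about 2 mm. A picture is of the moment at which its call begins. There is no depth.
- arm.sign_off(): hands the job in; it is judged then, once.
The state is a dict: "time_s": time; "q": joint angles; "qvel": joint speeds; "tau": joint torques, N m; "tool_pos": TCP position; "ee_rot": TCP orientation; "force": force on the tool from outside, world axes, zero at the start; "wrist_torque": the same for the moment, N m; "width": finger opening in mm; "grip_force": force on a finger pad.
Only numpy, scipy, OpenCV 4.12 (cv2) and the standard library are available. Lean on these libraries where they do the work, as an engineer would, in place of code of your own. Each camera call takes 0.05 s, during which the arm holds its last target. There are 200 camera calls.

## Working session

There is one attempt and no reset: what is moved stays moved. The work goes in short steps, Python scripts to look and compute and a tool call to move; the robot and the scene stay as the last step left them, time stands still between calls to the robot, and variables do not carry over. Pictures are saved under pics/ and viewed, at most 10 in all, crops included, and the job is handed in when it is done.

Besides the shell and the picture viewer there is one more tool, called after "Request:" by a JSON object that holds its "api" and its "payload". jog_arm: Moves the arm, as the interface text tells. Its arguments: {"type":"object","properties":{"commands":{"type":"array"},"newtons":{"type":"number"}},"required":["commands"]}

```bash
mkdir -p pics; ls; python3 - <<'E'
from plant import arm
import cv2,numpy as np
o=arm.get_obs();print(o,arm.tips_ahead)
for n in("scene","top"):
    c=arm.read_camera(n);print(n,{k:v for k,v in c.items() if k!='img'})
    cv2.imwrite(f'pics/{n}0.png',c['img'][:,:,::-1])
    np.save(f'pics/{n}0.npy',c['img'])
E
```

```text
pics
{'time_s': 0.0, 'q': array([-69.45447591,  29.91129905,  -2.08003089,  91.67310617,
         1.21403502,  58.50365246,  -6.46530442]), 'qvel': array([-0.05478949, -0.08744736,  0.01427538,  0.10302155, -0.07319965,
       -0.01159324,  0.00405955]), 'tau': array([-8.97199898e-04, -9.27086735e+01,  1.97961241e+00, -3.69939423e+01,
        1.78074685e-02,  8.05913005e-03, -1.24053651e-05]), 'tool_pos': array([259.76438215, 568.10936049, 241.70690269]), 'ee_rot': array([-1.79934152e+02,  4.81397133e-03,  1.55427867e+02]), 'force': array([0.67270333, 0.83194065, 0.59626263]), 'wrist_torque': array([-0.00045899, -0.01724443, -0.010942  ]), 'grip_force': 0.0, 'width': 85.81597187124105} 11.0
scene {'fov_y': 54.77959387029453, 'cx': 319.11018247972373, 'cy': 199.97204619315903, 'origin': array([   1.35961619, -660.71943186,  933.53746898]), 'attitude': array([-132.04246565,   -0.60387512,  -38.20021321])}
top {'fov_y': 56.314459069845256, 'cx': 315.7463828968502, 'cy': 199.70937436704833, 'origin': array([ 348.12185976,   38.63125862, 1090.55178391]), 'attitude': array([-1.67153131e+02, -9.32102866e-02, -9.32783977e+01])}
```

View pics/top0.png

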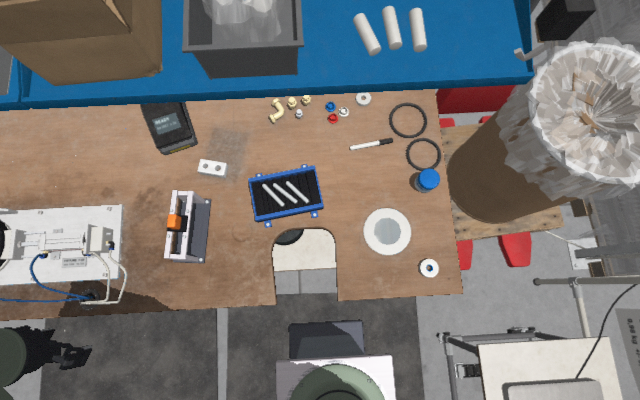

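View pics/scene0.png

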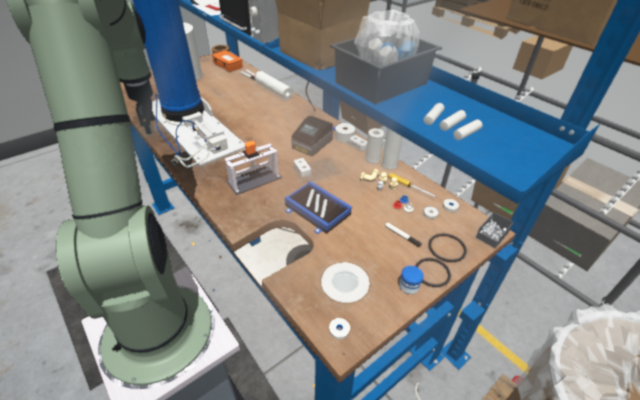

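The top view shows the tray at about (286,193) with three pins on it. The stand is at (185,228), with the orange grip at (174,222). The pins tilt across the grooves, and the bystanders are clear of the path.

```bash
cat > h.py <<'E'
import numpy as np,cv2
from scipy.spatial.transform import Rotation as R
def ray(c,uv,z):
    f=200/np.tan(np.radians(c['fov_y']/2))
    uv=np.atleast_2d(np.asarray(uv,float))
    d=np.c_[(uv[:,0]-c['cx'])/f,(uv[:,1]-c['cy'])/f,np.ones(len(uv))]
    d=d@R.from_euler('xyz',c['attitude'],degrees=True).as_matrix().T
    o=np.array(c['origin']);t=(z-o[2])/d[:,2]
    return o+d*t[:,None]
def proj(c,P):
    f=200/np.tan(np.radians(c['fov_y']/2))
    p=(np.atleast_2d(P)-c['origin'])@R.from_euler('xyz',c['attitude'],degrees=True).as_matrix()
    return np.c_[c['cx']+f*p[:,0]/p[:,2],c['cy']+f*p[:,1]/p[:,2]]
def mask(img,lo,hi,box=None):
    m=cv2.inRange(cv2.cvtColor(img,cv2.COLOR_RGB2HSV),lo,hi)
    if box:
        k=np.zeros_like(m);x0,y0,x1,y1=box;k[y0:y1,x0:x1]=255;m&=k
    return m
def pts(m): y,x=np.nonzero(m);return np.c_[x,y].astype(np.float32)
E
python3 - <<'E'
from h import *
from plant import arm
c=arm.read_camera("top");img=c['img']
b=pts(mask(img,(100,120,60),(125,255,255),(235,155,335,230)))
P=ray(c,b,40)[:,:2].astype(np.float32);print(len(b),'tray',cv2.minAreaRect(P))
o=pts(mask(img,(5,150,150),(20,255,255),(150,190,220,260)))
print('grip',len(o),o.min(0),o.max(0),ray(c,o,168).mean(0),cv2.minAreaRect(ray(c,o,168)[:,:2].astype(np.float32)))
w=pts(mask(img,(0,0,170),(180,50,255),(150,180,225,275)))
print('stand',len(w),cv2.minAreaRect(ray(c,w,120)[:,:2].astype(np.float32)))
p=mask(img,(0,0,150),(180,60,255),(255,172,318,212))
n,l,s,ce=cv2.connectedComponentsWithStats(p)
for i in range(1,n):
    if s[i,4]>15:
        q=ray(c,pts((l==i).astype(np.uint8)),36)[:,:2].astype(np.float32);print('pin',s[i,4],cv2.minAreaRect(q))
cv2.imwrite('pics/crop1.png',cv2.resize(img[150:280,130:340],None,fx=3.8,fy=3.8,interpolation=cv2.INTER_CUBIC)[:,:,::-1])
cs=arm.read_camera("scene");i2=cs['img']
o2=pts(mask(i2,(5,150,150),(20,255,255),(235,135,265,165)))
print('grip scene',len(o2),o2.min(0),o2.max(0),o2.mean(0))
E
```

```text
977 tray ((606.3436279296875, 109.43451690673828), (159.7348175048828, 197.6409912109375), 8.735136985778809)
grip 149 [167. 214.] [179. 227.] [523.77198402 384.97677798 168.        ] ((524.5576782226562, 384.2994079589844), (33.894203186035156, 29.80843734741211), 1.7764126062393188)
stand 683 ((523.48583984375, 367.27923583984375), (100.07785034179688, 183.26318359375), 83.69426727294922)
pin 104 ((615.5541381835938, 76.69955444335938), (86.10225677490234, 10.282308578491211), 43.61591339111328)
pin 100 ((613.931396484375, 112.3818359375), (86.60517883300781, 9.644058227539062), 47.70292663574219)
pin 102 ((610.1757202148438, 147.1494140625), (86.52932739257812, 8.264973640441895), 41.6248893737793)
grip scene 102 [246. 141.] [254. 153.] [250.02942 147.04903]
```

View pics/crop1.png

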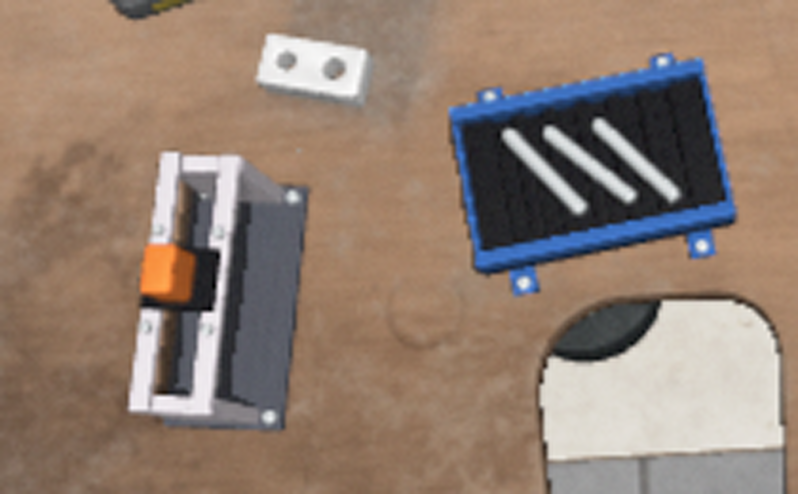

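The crop shows the tray's far rail edge from (450,110) to (702,60). The stand's bar-top corners are at (162,153), (243,157), (211,413) and (131,410), and the four studs are visible round the collar.

```bash
python3 - <<'E'
from h import *
from plant import arm
c=arm.read_camera("top")
g=lambda L,z:ray(c,np.array(L)/3.8+[130-.4,150-.4],z)[:,:2]
F=g([(450,111),(702,60)],40);d=F[1]-F[0];L=np.hypot(*d);u=d/L;n=np.array([u[1],-u[0]]);n=n*np.sign(-n[0])
print('far edge',F,L,'yaw of y axis',np.degrees(np.arctan2(*d[::-1])),'centre',F.mean(0)+64*n)
S=g([(162,153),(243,157),(211,413),(131,410)],120);print('stand',S,S.mean(0))
T=g([(158,231),(218,232),(206,329),(147,327)],126);print('studs',T,T.mean(0))
a=T[0]+T[1]-T[2]-T[3];b=S[0]+S[1]-S[2]-S[3]
print(np.degrees(np.arctan2(a[1],a[0])),np.degrees(np.arctan2(b[1],b[0])),np.hypot(*a)/2)
print('tabs',g([(490,97),(663,62),(702,246),(524,283)],4),g([(490,97),(663,62),(702,246),(524,283)],4).mean(0))
# grip by two views
cs=arm.read_camera("scene")
for z in(148,158,168):print(z,ray(cs,[[250,147]],z),ray(c,[[173,220.5]],z))
E
```

```text
far edge [[660.94100422 217.08356534]
 [690.96033469  21.43949519]] 197.9337323111988 yaw of y axis -81.27665656352907 centre [612.69101005 109.55506373]
stand [[617.85420027 406.62465788]
 [611.69978591 349.61031347]
 [433.89763522 368.46665315]
 [439.0020503  422.52834806]] [525.61341793 386.80749314]
studs [[560.48644947 405.55066023]
 [557.42069161 364.12120559]
 [490.38191388 370.97994885]
 [494.04225382 411.11943582]] [525.5828272  387.94281262]
-5.319013135092883 -5.566546659625847 67.03011899014149
tabs [[681.44792829 191.19886794]
 [702.8029426   52.14704952]
 [551.36851813  29.39199697]
 [530.16041378 168.43593754]] [616.4449507  110.29346299]
148 [[525.54580607 391.28463059 148.        ]] [[528.98771545 391.78938681 148.        ]]
158 [[518.87284379 377.89247421 158.        ]] [[527.06881976 388.04255683 158.        ]]
168 [[512.19988151 364.50031783 168.        ]] [[525.14992407 384.29572685 168.        ]]
```

Request:
{"api": "jog_arm", "payload": {"commands": [[0.026,-0.018,0,0,0,0.033,0.085],[0.026,-0.018,0,0,0,0.033,0.085],[0.027,-0.018,0,0,0,0.033,0.085],[0.027,-0.018,0,0,0,0.033,0.085],[0.027,-0.018,0,0,0,0.033,0.085]]}}

```text
time_s: 0.8
tool_pos: [393.9, 477.6, 242.3]
ee_rot: [-180.0, 0.0, 165.0]
force: [-0.5, 0.8, 0.1]
width: 85.1
grip_force: 0.0
```

Request:
{"api": "jog_arm", "payload": {"commands": [[0.027,-0.018,0,0,0,0.034,0.085],[0.027,-0.018,0,0,0,0.034,0.085],[0.027,-0.018,0,0,0,0.034,0.085],[0.027,-0.018,0,0,0,0.034,0.085],[0.025,-0.018,0,0,0,0.034,0.085]]}}

```text
time_s: 1.3
tool_pos: [527.1, 387.4, 242.2]
ee_rot: [-180.0, 0.0, 174.7]
force: [0.0, 1.2, 0.1]
width: 84.5
grip_force: 0.0
```

```bash
python3 - <<'E'
from h import *
from plant import arm
o=arm.get_obs();print(o['time_s'],o['q'],o['tool_pos'],o['ee_rot'],o['force'])
c=arm.read_camera("wrist");img=c['img'];np.save('pics/w1.npy',c,allow_pickle=True)
print({k:v for k,v in c.items() if k!='img'})
cv2.imwrite('pics/w1.png',img[:,:,::-1])
p=pts(mask(img,(5,150,120),(20,255,255)));print(len(p),cv2.minAreaRect(p),cv2.minAreaRect(ray(c,p,168)[:,:2].astype(np.float32)))
E
```

```text
1.3 [-38.98601731  32.61779258  -3.90875096  86.78269708   2.42094645
  60.68468725  41.22127618] [527.06240211 387.41086186 242.22732156] [-1.79994590e+02  1.80590807e-03  1.74687032e+02] [0.03760929 1.20970332 0.07866765]
{'fov_y': 58.621422662352245, 'cx': 321.3963717057781, 'cy': 194.69358000969615, 'origin': array([443.62556391, 396.15453903, 374.45069443]), 'attitude': array([1.61214506e+02, 3.39523089e-02, 8.47365594e+01])}
1835 ((322.5, 205.5), (59.0, 33.0), 90.0) ((521.1092529296875, 389.5715637207031), (20.438093185424805, 39.01954650878906), 85.64822387695312)
```

View pics/w1.png

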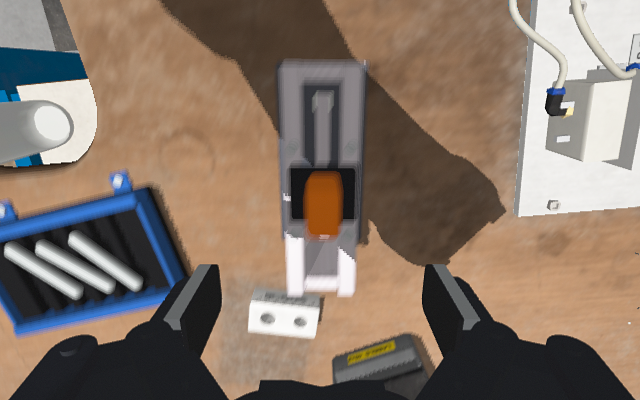

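The wrist view shows the orange grip centred at about (322,205), between the bars and below the open fingers, with a clear path down.

Request:
{"api": "jog_arm", "payload": {"commands": [[-0.001,0.001,-0.03,0,0,0,0.085],[-0.001,0,-0.03,0,0,0,0.085],[0,0,-0.025,0,0,0,0.085],[0,0,-0.014,0,0,0,0.085],[0,0,0,0,0,0,0.05]], "newtons": 60}}

```text
time_s: 1.85
tool_pos: [523.2, 389.0, 141.7]
ee_rot: [-179.9, -0.1, 174.6]
force: [-0.4, -0.4, 1.1]
width: 72.7
grip_force: 0.0
```

Request:
{"api": "jog_arm", "payload": {"commands": [[0,0,0,0,0,0,0.01],[0,0,0,0,0,0,0.01],[0,0,0,0,0,0,0.01],[0,0,0,0,0,0,0.01],[0,0,0,0,0,0,0.01]]}}

```text
time_s: 2.35
tool_pos: [524.2, 389.7, 144.4]
ee_rot: [179.9, 0.1, 174.6]
force: [-0.6, 0.6, 6.8]
width: 21.4
grip_force: 58.5
```

Request:
{"api": "jog_arm", "payload": {"commands": [[0,0,0.015,0,0,0,0.01],[0,0,0.028,0,0,0,0.01],[0,0,0.03,0,0,0,0.01],[0,0,0.03,0,0,0,0.01],[0,0,0.025,0,0,0,0.01]]}}

```text
time_s: 2.85
tool_pos: [524.0, 389.4, 274.3]
ee_rot: [179.9, 0.1, 174.6]
force: [0.7, 0.0, -2.3]
width: 21.0
grip_force: 59.1
```

Request:
{"api": "jog_arm", "payload": {"commands": [[0.0,0,0.0,0,0,0,0.01]]}}

```text
time_s: 2.95
tool_pos: [524.9, 390.1, 276.1]
ee_rot: [179.8, 0.2, 174.6]
force: [1.2, 0.4, -1.7]
width: 21.5
grip_force: 59.4
```

```bash
python3 - <<'E'
from h import *
from plant import arm
o=arm.get_obs();print(o['time_s'],o['q'],o['tool_pos'],o['ee_rot'],o['force'],o['wrist_torque'],o['width'])
c=arm.read_camera("wrist");img=c['img'];np.save('pics/w2.npy',c,allow_pickle=True)
print({k:v for k,v in c.items() if k!='img'})
cv2.imwrite('pics/w2.png',img[:,:,::-1])
E
```

```text
2.95 [-39.3120763   30.7242113   -3.87401201  84.88831817   2.21654469
  64.11694562  41.00813845] [524.93664263 390.12260644 276.13626301] [179.75439071   0.24237935 174.60729988] [ 1.23089174  0.3905525  -1.70563122] [0.01748511 0.02054355 0.03723856] 21.46031117439705
{'fov_y': 58.621422662352245, 'cx': 321.3963717057781, 'cy': 194.69358000969615, 'origin': array([440.89991289, 398.49308813, 408.01041208]), 'attitude': array([160.97359079,  -0.21992538,  84.65638996])}
```

View pics/w2.png

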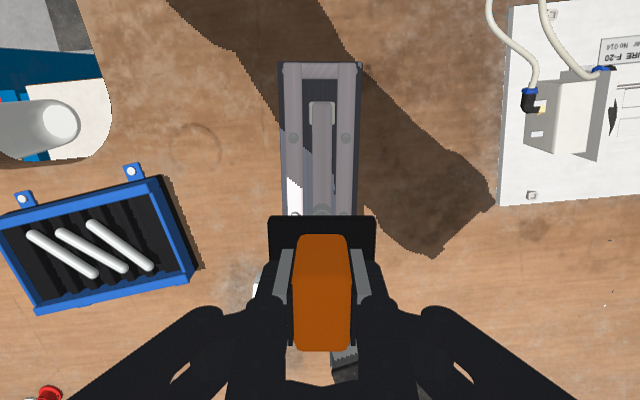

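The wrist view shows the rake out of the stand and held square. The tray is on the left and the stand slot is empty below the rake.

Request:
{"api": "jog_arm", "payload": {"commands": [[0.01,-0.028,0,0,0,0.035,0.01],[0.011,-0.028,0,0,0,0.035,0.01],[0.011,-0.028,0,0,0,0.035,0.01],[0.011,-0.028,0,0,0,0.035,0.01],[0.011,-0.028,-0.02,0,0,0.035,0.01]]}}

```text
time_s: 3.5
tool_pos: [578.8, 248.5, 252.6]
ee_rot: [179.9, 0.1, -175.3]
force: [0.6, 0.4, -2.2]
width: 21.4
grip_force: 59.5
```

Request:
{"api": "jog_arm", "payload": {"commands": [[0.011,-0.028,-0.03,0,0,0.035,0.01],[0.011,-0.03,-0.03,0,0,0.035,0.01],[0,0,0,0,0,0,0.01],[0,0,0,0,0,0,0.01],[0,0,0,0,0,0,0.01]]}}

```text
time_s: 4.0
tool_pos: [599.6, 192.4, 191.6]
ee_rot: [180.0, 0.0, -171.3]
force: [0.2, -0.4, -2.2]
width: 21.2
grip_force: 59.7
```

```bash
python3 - <<'E'
from h import *
from plant import arm
o=arm.get_obs();print(o['time_s'],o['q'],o['tool_pos'],o['ee_rot'],o['force'],o['wrist_torque'],o['width'])
I=[]
for n in("wrist","top"):
    c=arm.read_camera(n);np.save(f'pics/{n}3.npy',c,allow_pickle=True);I.append(c['img'])
    print({k:v for k,v in c.items() if k!='img'})
t=cv2.resize(I[1][150:260,200:360],(640,440),interpolation=cv2.INTER_CUBIC)
w=I[0][:, :]
out=np.vstack([cv2.resize(w,(640,400))])
cv2.imwrite('pics/w3.png',out[:,:,::-1]);cv2.imwrite('pics/t3.png',t[:,:,::-1])
E
```

```text
4.0 [-19.4337882   33.43243146  -5.56458868  93.5364584    3.78442059
  53.20481605  72.34574681] [599.61197645 192.39439973 191.58483376] [ 1.79965594e+02  1.53660618e-03 -1.71303930e+02] [ 0.22501235 -0.38873892 -2.16696925] [0.00619501 0.05272148 0.00212048] 21.215015691992186
{'fov_y': 58.621422662352245, 'cx': 321.3963717057781, 'cy': 194.69358000969615, 'origin': array([516.81955387, 180.83300236, 323.82759861]), 'attitude': array([ 1.61214994e+02, -6.62988661e-03,  9.87443683e+01])}
{'fov_y': 56.314459069845256, 'cx': 315.7463828968502, 'cy': 199.70937436704833, 'origin': array([ 348.12185976,   38.63125862, 1090.55178391]), 'attitude': array([-1.67153131e+02, -9.32102866e-02, -9.32783977e+01])}
```

View pics/w3.png

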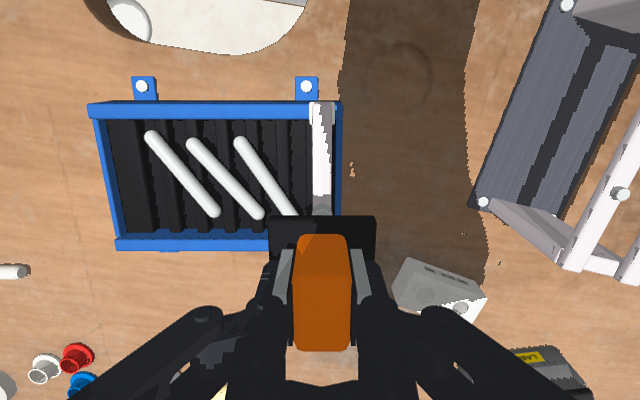

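View pics/t3.png

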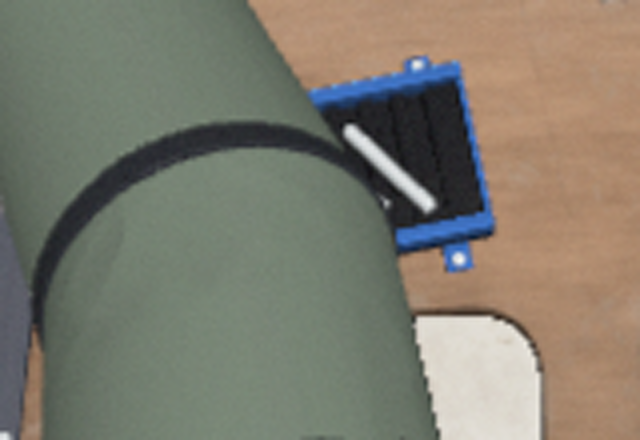

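The wrist view shows the head over the +y landing. The near shoe's end is at about (322,102), and the near rail runs along rows 101-120. The pins lie clear to the left, and the head is parallel to the end wall.

```bash
python3 - <<'E'
from h import *
c=np.load('pics/wrist3.npy',allow_pickle=True).item();img=c['img']
m=mask(img,(100,120,40),(125,255,255))
th=np.radians(8.7);ux=np.array([np.cos(th),np.sin(th)]);uy=np.array([-ux[1],ux[0]])
T=np.array([599.6,192.4])
def tool(uv,z):
    p=ray(c,uv,z)[:,:2]-T;return np.c_[p@ux,p@uy]
cols=np.arange(165,262,8)
N=[];F=[]
for x in cols:
    r=np.nonzero(m[90:140,x])[0]+90;f=np.nonzero(m[200:265,x])[0]
    N.append((x,r.max()+.5)); 
    if len(f):F.append((x,f.max()+200.5))
    if x in(165,197,245):print(x,r.min(),r.max(),f.min()+200 if len(f) else 0,f.max()+200 if len(f) else 0)
for L,nm in((N,'near inner'),(F,'far outer')):
    P=tool(L,40);k=np.polyfit(P[:,1],P[:,0],1);print(nm,'slope deg',np.degrees(np.arctan(k[0])),'x at y=0,-83:',np.polyval(k,[0,-83]))
# left end wall outer & right inner
for r in(150,180,210):
    f=np.nonzero(m[r])[0];a=f[f<200];b=f[(f>280)];print(r,'left',a.min(),a.max(),'right',b.min() if len(b) else 0,b.max() if len(b) else 0, tool([(a.min()-.5,r)],38),tool([(b.max()+.5,r)],0) if len(b) else 0)
print(img[94:130:2,322].tolist())
for r in(106,112,118,130,150,180):print(r,img[r,304:340:2].mean(1).astype(int).tolist())
for z in(75,85,95,105):print(z,tool([(322,101.5),(322,125),(322,235)],z).round(1).tolist())
print('grip top far',tool([(322,350.5)],215.2),'collar near',tool([(322,215)],175.2),tool([(268,217),(376,217)],175.2))
E
```

```text
165 101 119 228 251
197 101 119 229 250
245 101 119 228 250
near inner slope deg -0.043569967570320514 x at y=0,-83: [-49.39969449 -49.336578  ]
far outer slope deg -0.5246237777757513 x at y=0,-83: [64.71137681 65.47138027]
150 left 99 111 right 335 341 [[ -24.59248715 -179.99154242]] [[-16.91851644  19.6894585 ]]
180 left 105 116 right 335 340 [[   0.80542959 -180.07491493]] [[11.85851231 19.28779932]]
210 left 111 122 right 335 340 [[  27.67991089 -180.16313449]] [[42.30784024 19.83720186]]
[[192, 148, 114], [192, 152, 115], [193, 154, 119], [101, 81, 65], [121, 115, 119], [129, 124, 126], [132, 126, 129], [133, 127, 131], [133, 127, 132], [132, 127, 132], [131, 124, 127], [122, 117, 119], [122, 116, 118], [122, 117, 119], [126, 121, 123], [129, 124, 125], [255, 250, 252], [253, 250, 252]]
106 [144, 143, 154, 255, 214, 251, 251, 252, 164, 129, 128, 131, 131, 128, 150, 148, 147, 70]
112 [142, 141, 150, 254, 210, 251, 252, 255, 125, 130, 129, 131, 133, 129, 148, 147, 69, 69]
118 [117, 118, 126, 255, 147, 251, 252, 251, 253, 118, 129, 131, 134, 128, 146, 148, 64, 66]
130 [50, 43, 54, 49, 178, 251, 252, 251, 250, 253, 121, 131, 134, 131, 39, 21, 63, 67]
150 [49, 41, 51, 47, 167, 251, 252, 251, 250, 248, 248, 253, 131, 130, 14, 23, 66, 67]
180 [47, 35, 48, 46, 125, 251, 251, 250, 250, 248, 247, 247, 248, 225, 12, 24, 67, 66]
75 [[-65.6, 1.5], [-49.9, 1.6], [33.7, 1.7]]
85 [[-66.4, 1.5], [-51.2, 1.5], [29.0, 1.6]]
95 [[-67.1, 1.5], [-52.6, 1.5], [24.3, 1.6]]
105 [[-67.8, 1.5], [-53.9, 1.5], [19.6, 1.6]]
grip top far [[15.64010182  1.40532941]] collar near [[-23.38513139   1.42261159]] [[-22.39743361 -22.89055965]
 [-22.43277558  25.73926431]]
```

Request:
{"api": "jog_arm", "payload": {"commands": [[0.0016,0.0013,-0.012,0,0,0,0.01],[0,0,-0.016,0,0,0,0.01],[0,0,-0.002,0,0,0,0.01],[0,0,0,0,0,0,0.01],[0,0,0,0,0,0,0.01]]}}

```text
time_s: 4.6
tool_pos: [601.7, 193.0, 161.8]
ee_rot: [180.0, 0.0, -171.3]
force: [0.1, 0.5, -1.9]
width: 21.5
grip_force: 59.6
```

```bash
cat > see.py <<'E'
from h import *
from plant import arm
import sys
o=arm.get_obs();print(o['time_s'],o['tool_pos'],o['ee_rot'],o['force'],o['wrist_torque'])
c=arm.read_camera("wrist");img=c['img'];np.save(f'pics/{sys.argv[1]}.npy',c,allow_pickle=True)
cv2.imwrite(f'pics/{sys.argv[1]}.png',img[:,:,::-1])
th=np.radians(o['ee_rot'][2]+180);ux=np.array([np.cos(th),np.sin(th)]);uy=np.array([-ux[1],ux[0]]);T=o['tool_pos'][:2]
def tool(uv,z):
    p=ray(c,uv,z)[:,:2]-T;return np.c_[p@ux,p@uy].round(1).tolist()
m=mask(img,(100,120,40),(125,255,255))
E
cat > a.py <<'E'
from see import *
for x in(170,210,250):
    r=np.nonzero(m[:190,x])[0]
    print(x,r.min() if len(r) else 0,r.max() if len(r) else 0,tool([(x,r.max()+.5)],40) if len(r) else 0)
g=img.mean(2).astype(int)
for x in(318,322,326,330):print(x,g[60:150:2,x].tolist())
E
python3 a.py w4
```

```text
4.6 [601.70217486 192.97879852 161.7585575 ] [ 1.79992012e+02  3.51390016e-02 -1.71328326e+02] [ 0.07958429  0.48778056 -1.93045401] [0.02598993 0.00996068 0.05918433]
170 101 121 [[-51.5, -105.5]]
210 101 121 [[-51.5, -77.3]]
250 101 121 [[-51.6, -49.2]]
318 [146, 147, 151, 153, 153, 151, 153, 157, 159, 161, 158, 163, 165, 162, 160, 75, 78, 151, 162, 166, 71, 141, 238, 252, 253, 252, 252, 252, 252, 252, 252, 252, 252, 252, 252, 252, 252, 252, 252, 252, 252, 252, 252, 252, 252]
322 [146, 148, 155, 157, 156, 159, 161, 157, 156, 154, 154, 155, 162, 159, 157, 147, 149, 151, 153, 158, 68, 145, 127, 128, 254, 255, 255, 255, 253, 250, 250, 250, 250, 250, 249, 249, 249, 249, 249, 249, 249, 249, 249, 249, 249]
326 [145, 146, 151, 153, 155, 157, 160, 162, 160, 154, 153, 155, 156, 157, 158, 155, 152, 154, 157, 160, 69, 123, 127, 132, 133, 133, 133, 133, 126, 125, 129, 130, 130, 251, 254, 254, 255, 168, 116, 251, 249, 249, 250, 250, 249]
330 [147, 148, 151, 156, 157, 157, 161, 162, 159, 155, 154, 153, 153, 152, 155, 155, 156, 156, 158, 163, 71, 143, 129, 131, 130, 132, 131, 131, 129, 131, 130, 130, 132, 132, 132, 133, 133, 133, 133, 132, 132, 132, 133, 127, 229]
```

Request:
{"api": "jog_arm", "payload": {"commands": [[0,0,-0.004,0,0,0,0.01],[0,0,0,0,0,0,0.01]]}}

```text
time_s: 4.85
tool_pos: [601.4, 192.7, 157.1]
ee_rot: [-180.0, -0.0, -171.3]
force: [-0.6, 0.3, -2.5]
width: 21.6
grip_force: 59.6
```

Request:
{"api": "jog_arm", "payload": {"commands": [[0,0,-0.0025,0,0,0,0.01],[0,0,0,0,0,0,0.01]]}}

```text
time_s: 5.05
tool_pos: [601.3, 192.7, 154.5]
ee_rot: [-180.0, -0.0, -171.3]
force: [0.2, 0.8, -2.1]
width: 21.2
grip_force: 59.6
```

Request:
{"api": "jog_arm", "payload": {"commands": [[0,0,-0.0025,0,0,0,0.01],[0,0,0,0,0,0,0.01]]}}

```text
time_s: 5.25
tool_pos: [601.3, 192.6, 152.0]
ee_rot: [-180.0, -0.0, -171.3]
force: [-0.3, -0.3, -2.4]
width: 20.8
grip_force: 59.6
```

Request:
{"api": "jog_arm", "payload": {"commands": [[0,0,-0.002,0,0,0,0.01],[0,0,0,0,0,0,0.01]]}}

```text
time_s: 5.45
tool_pos: [601.4, 192.7, 150.0]
ee_rot: [-180.0, -0.0, -171.3]
force: [-0.1, -0.8, -2.3]
width: 21.2
grip_force: 59.6
```

Request:
{"api": "jog_arm", "payload": {"commands": [[0,0,-0.002,0,0,0,0.01],[0,0,0,0,0,0,0.01]]}}

```text
time_s: 5.65
tool_pos: [601.4, 192.7, 148.0]
ee_rot: [-180.0, -0.0, -171.3]
force: [0.2, 0.4, -1.7]
width: 21.2
grip_force: 59.6
```

Request:
{"api": "jog_arm", "payload": {"commands": [[0,0,-0.0015,0,0,0,0.01],[0,0,0,0,0,0,0.01]]}}

```text
time_s: 5.85
tool_pos: [601.4, 192.7, 146.6]
ee_rot: [-180.0, -0.0, -171.3]
force: [-0.4, 0.7, -2.3]
width: 21.2
grip_force: 59.6
```

Request:
{"api": "jog_arm", "payload": {"commands": [[0,0,-0.002,0,0,0,0.01],[0,0,0,0,0,0,0.01]]}}

```text
time_s: 6.05
tool_pos: [601.4, 192.7, 144.5]
ee_rot: [-180.0, -0.0, -171.3]
force: [-0.6, -0.4, -3.1]
width: 21.4
grip_force: 59.6
```

Request:
{"api": "jog_arm", "payload": {"commands": [[0,0,-0.002,0,0,0,0.01],[0,0,0,0,0,0,0.01]]}}

```text
time_s: 6.25
tool_pos: [601.4, 192.7, 142.5]
ee_rot: [-180.0, -0.0, -171.3]
force: [0.4, 0.3, -1.6]
width: 21.3
grip_force: 59.6
```

Request:
{"api": "jog_arm", "payload": {"commands": [[0,0,-0.0015,0,0,0,0.01],[0,0,0,0,0,0,0.01]]}}

```text
time_s: 6.45
tool_pos: [601.4, 192.7, 141.1]
ee_rot: [-180.0, -0.0, -171.3]
force: [-0.0, -0.4, -1.7]
width: 21.3
grip_force: 59.6
```

Request:
{"api": "jog_arm", "payload": {"commands": [[0,0,-0.0015,0,0,0,0.01],[0,0,0,0,0,0,0.01]]}}

```text
time_s: 6.65
tool_pos: [601.4, 192.7, 139.6]
ee_rot: [-180.0, -0.0, -171.3]
force: [-0.6, -0.4, -2.2]
width: 21.0
grip_force: 59.6
```

Request:
{"api": "jog_arm", "payload": {"commands": [[0,0,-0.0015,0,0,0,0.01],[0,0,0,0,0,0,0.01]]}}

```text
time_s: 6.85
tool_pos: [601.4, 192.7, 138.1]
ee_rot: [-180.0, -0.0, -171.3]
force: [0.5, 0.4, -2.1]
width: 21.4
grip_force: 59.6
```

Request:
{"api": "jog_arm", "payload": {"commands": [[0,0,-0.0015,0,0,0,0.01],[0,0,0,0,0,0,0.01]]}}

```text
time_s: 7.05
tool_pos: [601.5, 192.7, 136.7]
ee_rot: [180.0, 0.0, -171.3]
force: [-0.6, -0.1, -0.2]
width: 21.3
grip_force: 59.8
```

Request:
{"api": "jog_arm", "payload": {"commands": [[0,0,-0.0015,0,0,0,0.01],[0,0,0,0,0,0,0.01]]}}

```text
time_s: 7.25
tool_pos: [601.6, 192.8, 135.3]
ee_rot: [180.0, 0.0, -171.3]
force: [0.1, -0.2, 0.4]
width: 21.4
grip_force: 60.0
```

```bash
python3 a.py w5; cp pics/w5.png pics/w5v.png
```

```text
7.25 [601.59757017 192.77698374 135.30517324] [ 1.79996746e+02  1.70768614e-02 -1.71335744e+02] [ 0.0717448  -0.18301315  0.38640823] [-0.03263912  0.03919805  0.01958492]
170 104 126 [[-51.8, -94.9]]
210 104 126 [[-51.8, -69.5]]
250 104 126 [[-51.8, -44.2]]
318 [147, 150, 153, 155, 154, 151, 154, 157, 161, 162, 161, 161, 163, 164, 163, 159, 77, 78, 162, 163, 166, 170, 228, 251, 252, 252, 252, 252, 252, 252, 252, 252, 252, 252, 252, 252, 252, 252, 252, 252, 252, 252, 252, 252, 252]
322 [146, 151, 157, 157, 157, 160, 160, 159, 158, 155, 154, 154, 158, 161, 160, 156, 147, 149, 153, 156, 158, 169, 229, 252, 255, 254, 251, 250, 250, 250, 250, 250, 250, 250, 250, 250, 250, 250, 250, 250, 249, 249, 249, 249, 249]
326 [147, 151, 153, 154, 155, 158, 162, 161, 160, 157, 153, 155, 157, 159, 158, 158, 154, 153, 154, 157, 160, 149, 127, 131, 133, 133, 127, 125, 131, 123, 254, 252, 253, 252, 250, 250, 250, 250, 250, 249, 249, 249, 249, 249, 249]
330 [148, 149, 152, 158, 157, 160, 163, 163, 164, 160, 156, 155, 153, 153, 155, 156, 155, 154, 159, 160, 162, 153, 128, 132, 133, 133, 132, 133, 132, 132, 132, 131, 132, 127, 154, 124, 125, 129, 125, 233, 231, 231, 230, 230, 230]
```

View pics/w5v.png

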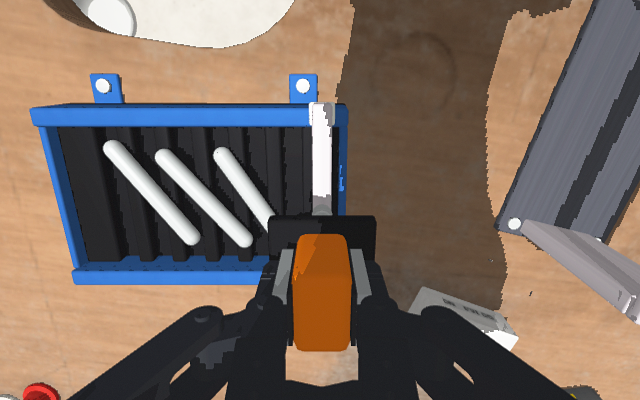

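The wrist view shows the near shoe on the rail at about (322,105), with the teeth inside the rails. All three pins lie to the left, ahead of the comb.

Request:
{"api": "jog_arm", "payload": {"commands": [[0,0,-0.001,0,0,0,0.01],[0.0006,-0.004,0,0,0,0,0.01],[0.0006,-0.004,0,0,0,0,0.01],[0.0006,-0.004,0,0,0,0,0.01],[0.0006,-0.004,0,0,0,0,0.01]]}}

```text
time_s: 7.8
tool_pos: [604.0, 176.3, 134.4]
ee_rot: [180.0, 0.0, -171.3]
force: [0.6, 2.0, 2.0]
width: 21.3
grip_force: 60.3
```

Request:
{"api": "jog_arm", "payload": {"commands": [[0.0006,-0.004,0,0,0,0,0.01],[0.0006,-0.004,0,0,0,0,0.01],[0.0006,-0.004,0,0,0,0,0.01],[0.0006,-0.004,0,0,0,0,0.01],[0.0006,-0.004,0,0,0,0,0.01]]}}

```text
time_s: 8.3
tool_pos: [606.9, 156.4, 134.3]
ee_rot: [-180.0, -0.0, -171.3]
force: [-0.1, 2.7, 3.1]
width: 21.4
grip_force: 60.3
```

Request:
{"api": "jog_arm", "payload": {"commands": [[0.0006,-0.004,0,0,0,0,0.01],[0.0006,-0.004,0,0,0,0,0.01],[0.0006,-0.004,0,0,0,0,0.01],[0.0006,-0.004,0,0,0,0,0.01],[0.0006,-0.004,0,0,0,0,0.01]]}}

```text
time_s: 8.8
tool_pos: [609.9, 136.4, 134.3]
ee_rot: [180.0, -0.0, -171.3]
force: [-0.9, 1.7, 3.0]
width: 21.3
grip_force: 60.3
```

Request:
{"api": "jog_arm", "payload": {"commands": [[0.0006,-0.004,0,0,0,0,0.01],[0.0006,-0.004,0,0,0,0,0.01],[0.0006,-0.004,0,0,0,0,0.01],[0.0006,-0.004,0,0,0,0,0.01],[0.0006,-0.004,0,0,0,0,0.01]]}}

```text
time_s: 9.3
tool_pos: [612.9, 116.4, 134.3]
ee_rot: [180.0, 0.0, -171.3]
force: [0.6, 3.2, 2.0]
width: 21.0
grip_force: 60.3
```

Request:
{"api": "jog_arm", "payload": {"commands": [[0.0006,-0.004,0,0,0,0,0.01],[0.0006,-0.004,0,0,0,0,0.01],[0.0006,-0.004,0,0,0,0,0.01],[0.0006,-0.004,0,0,0,0,0.01],[0.0006,-0.004,0,0,0,0,0.01]]}}

```text
time_s: 9.8
tool_pos: [615.6, 99.6, 134.4]
ee_rot: [179.8, 0.0, -171.3]
force: [-3.2, 18.7, 3.9]
width: 21.2
grip_force: 63.2
```

```bash
cat > pin.py <<'E'
from see import *
cv2.imwrite(f'pics/{sys.argv[1]}v.png',img[60:320,:].copy()[:,:,::-1])
th=np.radians(8.7);u=np.array([np.cos(th),np.sin(th)]);v=np.array([-u[1],u[0]]);C=np.array([614.5,110.])
w=cv2.inRange(cv2.cvtColor(img,cv2.COLOR_RGB2HSV),(0,0,130),(180,60,255))
# only keep pixels within the tray interior at z 33
yy,xx=np.mgrid[0:400,0:640];p=ray(c,np.c_[xx.ravel(),yy.ravel()],33)[:,:2]-C
tx=(p@u).reshape(400,640);ty=(p@v).reshape(400,640)
w[(abs(tx)>50)|(abs(ty)>95)]=0
n,l,s,ce=cv2.connectedComponentsWithStats(w)
for i in range(1,n):
    if s[i,4]>60:
        q=np.c_[tx[l==i],ty[l==i]].astype(np.float32);r=cv2.fitLine(q,cv2.DIST_L2,0,.01,.01).ravel()
        print('blob',s[i].tolist(),'tray xy',q.mean(0).round(1),'x',q[:,0].min().round(),q[:,0].max().round(),'y',q[:,1].min().round(),q[:,1].max().round(),'ang',np.degrees(np.arctan(r[1]/r[0])).round(1))
E
python3 pin.py w6
```

```text
9.8 [615.61533477  99.56398951 134.42003758] [ 1.79773293e+02  2.86791204e-02 -1.71258741e+02] [-3.16134776 18.71385743  3.89023824] [ 5.75044123  0.994735   -0.02691406]
blob [306, 129, 29, 85, 1912] tray xy [-23.5  -9. ] x -50.0 9.0 y -19.0 -0.0 ang -2.4
blob [344, 143, 18, 48, 740] tray xy [-24.4  12. ] x -41.0 -8.0 y 6.0 18.0 ang 0.4
blob [225, 154, 56, 69, 1238] tray xy [-10.5 -57.3] x -33.0 16.0 y -74.0 -38.0 ang 32.5
blob [279, 250, 14, 15, 163] tray xy [ 43.9 -35.1] x 38.0 50.0 y -40.0 -30.0 ang -19.8
```

View pics/w6v.png

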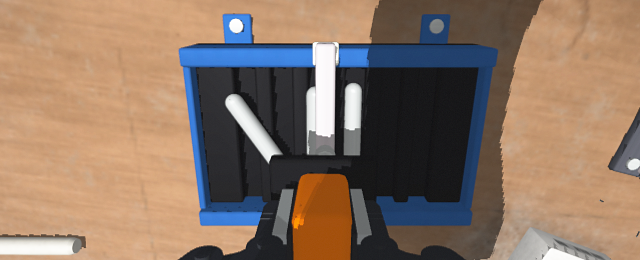

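The wrist view shows one pin dropped in the groove at +12.5, seen at (353,100). Another is partly under the bar at (312,100), and the third is askew at (250,125). The side force has risen to 19 N, so the second pin is probably wedged as it drops. I'll back off to let it fall.

Request:
{"api": "jog_arm", "payload": {"commands": [[-0.0006,0.004,0,0,0,0,0.01],[-0.0006,0.004,0,0,0,0,0.01],[-0.0006,0.004,0,0,0,0,0.01],[-0.0006,0.004,0,0,0,0,0.01],[0,0,0,0,0,0,0.01]]}}

```text
time_s: 10.35
tool_pos: [613.4, 112.8, 134.3]
ee_rot: [-180.0, -0.0, -171.3]
force: [-0.5, -0.7, 2.5]
width: 21.4
grip_force: 60.6
```

```bash
python3 pin.py w7
```

```text
10.35 [613.42367205 112.82988422 134.25068904] [-1.79984968e+02 -6.81045560e-03 -1.71324785e+02] [-0.46086767 -0.6585923   2.52087298] [-0.20388262 -0.05376676  0.00269677]
blob [313, 130, 20, 79, 1471] tray xy [-24.5   4.7] x -49.0 5.0 y -2.0 11.0 ang -0.2
blob [293, 145, 17, 70, 1105] tray xy [-15.2  -9.9] x -40.0 10.0 y -15.0 -4.0 ang -0.1
blob [336, 147, 7, 43, 206] tray xy [-22.9  16.6] x -38.0 -9.0 y 14.0 18.0 ang -0.4
blob [206, 154, 63, 94, 1607] tray xy [ -3.8 -53.2] x -33.0 35.0 y -74.0 -34.0 ang 31.2
blob [279, 250, 14, 15, 167] tray xy [ 43.6 -22. ] x 38.0 49.0 y -27.0 -17.0 ang -19.2
```

View pics/w7v.png

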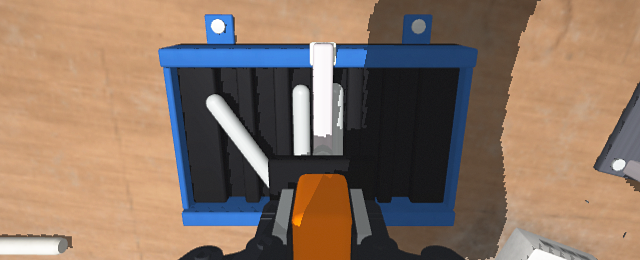

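Request:
{"api": "jog_arm", "payload": {"commands": [[0.0006,-0.004,0,0,0,0,0.01],[0.0006,-0.004,0,0,0,0,0.01],[0.0006,-0.004,0,0,0,0,0.01],[0.0006,-0.004,0,0,0,0,0.01],[0,0,0,0,0,0,0.01]]}}

```text
time_s: 10.9
tool_pos: [616.0, 95.7, 134.3]
ee_rot: [-180.0, -0.0, -171.4]
force: [-0.5, -0.1, 2.9]
width: 21.1
grip_force: 60.7
```

Request:
{"api": "jog_arm", "payload": {"commands": [[0.0005,-0.003,0,0,0,0,0.01],[0,0,0,0,0,0,0.01]]}}

```text
time_s: 11.1
tool_pos: [616.4, 93.3, 134.3]
ee_rot: [-180.0, 0.0, -171.4]
force: [0.1, 1.4, 2.8]
width: 21.8
grip_force: 60.7
```

Request:
{"api": "jog_arm", "payload": {"commands": [[0.0005,-0.003,0,0,0,0,0.01],[0.0005,-0.003,0,0,0,0,0.01],[0.0005,-0.003,0,0,0,0,0.01],[0.0005,-0.003,0,0,0,0,0.01]]}}

```text
time_s: 11.5
tool_pos: [618.4, 81.4, 134.3]
ee_rot: [-180.0, 0.0, -171.3]
force: [-0.5, 2.1, 2.8]
width: 21.2
grip_force: 60.5
```

Request:
{"api": "jog_arm", "payload": {"commands": [[0.0005,-0.003,0,0,0,0,0.01],[0.0005,-0.003,0,0,0,0,0.01]]}}

```text
time_s: 11.7
tool_pos: [619.4, 75.4, 134.3]
ee_rot: [-180.0, -0.0, -171.3]
force: [-0.6, 2.5, 2.7]
width: 21.2
grip_force: 60.5
```

Request:
{"api": "jog_arm", "payload": {"commands": [[0.0005,-0.003,0,0,0,0,0.01],[0.0005,-0.003,0,0,0,0,0.01]]}}

```text
time_s: 11.9
tool_pos: [620.4, 69.4, 134.3]
ee_rot: [-180.0, -0.0, -171.3]
force: [-0.8, 1.6, 2.7]
width: 21.3
grip_force: 60.5
```

Request:
{"api": "jog_arm", "payload": {"commands": [[0.0005,-0.003,0,0,0,0,0.01],[0.0005,-0.003,0,0,0,0,0.01]]}}

```text
time_s: 12.1
tool_pos: [621.4, 63.5, 134.3]
ee_rot: [-180.0, -0.0, -171.3]
force: [-0.6, 2.2, 3.0]
width: 21.0
grip_force: 60.5
```

```bash
python3 pin.py w8
```

```text
12.1 [621.38996656  63.46051284 134.28458314] [-1.79998401e+02 -3.33820483e-03 -1.71337240e+02] [-0.61876917  2.2241837   2.97984132] [0.54243346 0.1038187  0.01058399]
blob [299, 129, 34, 86, 2304] tray xy [-22.  -49.4] x -50.0 10.0 y -61.0 -39.0 ang -6.9
blob [363, 144, 18, 47, 636] tray xy [-24.7 -12.9] x -40.0 -8.0 y -18.0 -7.0 ang -2.2
blob [279, 250, 14, 15, 87] tray xy [ 43.2 -71.9] x 38.0 50.0 y -77.0 -67.0 ang -27.3
```

Request:
{"api": "jog_arm", "payload": {"commands": [[0.0003,-0.002,0,0,0,0,0.01],[0.0003,-0.002,0,0,0,0,0.01],[0,0,0,0,0,0,0.01]]}}

```text
time_s: 12.45
tool_pos: [622.0, 59.3, 134.3]
ee_rot: [-180.0, -0.0, -171.4]
force: [0.0, 1.4, 2.2]
width: 21.5
grip_force: 60.7
```

```bash
python3 pin.py w9
```

```text
12.45 [621.99938456  59.34924621 134.29595584] [-1.79987687e+02 -2.82528381e-03 -1.71353346e+02] [0.04749283 1.39748444 2.17599877] [ 0.23178977 -0.01949946  0.10734365]
blob [297, 129, 36, 86, 2521] tray xy [-21.5 -54.5] x -50.0 10.0 y -67.0 -43.0 ang -7.5
blob [369, 144, 13, 46, 383] tray xy [-25.3 -14.6] x -40.0 -9.0 y -18.0 -11.0 ang -3.2
blob [279, 250, 14, 15, 87] tray xy [ 43.6 -76. ] x 38.0 50.0 y -82.0 -72.0 ang -22.3
```

View pics/w9v.png

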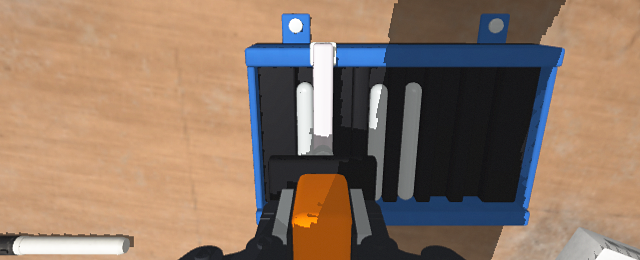

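The wrist view shows two pins parallel at columns 376 and 411, in neighbouring grooves. The third is parallel just ahead of the teeth at column 305, near the -62.5 groove. That is my last view: I've viewed 11 pictures, one over the limit of 10, so from here I'll use numbers only. Next I'll lift, go behind the third pin, and measure.

Request:
{"api": "jog_arm", "payload": {"commands": [[-0.0003,0.002,0.006,0,0,0,0.01],[0,0,0.02,0,0,0,0.01],[0.002,-0.013,0,0,0,0,0.01],[0.002,-0.014,0,0,0,0,0.01],[0.001,-0.007,0,0,0,0,0.01]]}}

```text
time_s: 13.0
tool_pos: [626.5, 25.0, 159.6]
ee_rot: [-179.9, -0.1, -171.5]
force: [0.1, 0.1, -2.1]
width: 21.6
grip_force: 60.3
```

Request:
{"api": "jog_arm", "payload": {"commands": [[0,0,0,0,0,0,0.01],[0,0,0,0,0,0,0.01]]}}

```text
time_s: 13.2
tool_pos: [626.4, 27.6, 159.8]
ee_rot: [180.0, -0.0, -171.4]
force: [0.1, 0.3, -1.9]
width: 21.1
grip_force: 60.3
```

```bash
python3 pin.py w10; python3 - <<'E'
from h import *
c=np.load('pics/w10.npy',allow_pickle=True).item()
for r in (165,175,185): print(r,c['img'][r,300:480:3].mean(1).astype(int).tolist())
th=np.radians(8.7);u=np.array([np.cos(th),np.sin(th)]);v=np.array([-u[1],u[0]])
for y in(-62.5,-37.5,-12.5,12.5):
  for z in(22,33):
    q=np.array([614.5,110])-20*u+y*v;print(y,z,proj(c,[*q,z]).round(1))
E
```

```text
13.2 [626.44320121  27.58871938 159.75599898] [ 1.79983945e+02 -4.36662357e-02 -1.71367474e+02] [ 0.08250517  0.31944709 -1.90704928] [-0.00473943 -0.00166924  0.04561592]
blob [313, 125, 20, 82, 1492] tray xy [-21.1 -81.4] x -49.0 13.0 y -88.0 -74.0 ang -0.1
blob [341, 137, 15, 49, 593] tray xy [-22.7 -61.8] x -41.0 -4.0 y -67.0 -57.0 ang 0.1
165 [121, 136, 70, 24, 50, 250, 251, 249, 247, 247, 238, 13, 20, 25, 116, 241, 238, 229, 183, 39, 45, 48, 47, 42, 29, 46, 45, 45, 27, 24, 24, 24, 23, 25, 23, 31, 117, 117, 122, 121, 120, 16, 23, 22, 21, 22, 94, 117, 120, 122, 119, 12, 21, 21, 23, 24, 22, 23, 23, 21]
175 [121, 135, 82, 49, 49, 250, 251, 249, 247, 247, 235, 13, 24, 31, 130, 237, 237, 228, 174, 30, 48, 48, 45, 41, 33, 45, 45, 46, 21, 20, 21, 25, 23, 22, 22, 70, 117, 119, 120, 121, 118, 23, 24, 23, 24, 20, 115, 118, 121, 123, 124, 20, 21, 21, 24, 21, 20, 22, 21, 21]
185 [128, 136, 94, 25, 48, 250, 251, 249, 246, 247, 234, 16, 24, 31, 117, 154, 118, 119, 115, 20, 29, 22, 23, 22, 22, 21, 23, 23, 23, 24, 21, 25, 22, 21, 20, 117, 117, 120, 120, 121, 63, 22, 24, 22, 22, 40, 115, 120, 122, 123, 93, 21, 24, 23, 23, 23, 20, 23, 23, 24]
-62.5 22 [[346.7 161.3]]
-62.5 33 [[347.7 164.7]]
-37.5 22 [[378.9 161.2]]
-37.5 33 [[381.2 164.7]]
-12.5 22 [[411.1 161.2]]
-12.5 33 [[414.7 164.7]]
12.5 22 [[443.4 161.2]]
12.5 33 [[448.2 164.6]]
```

Request:
{"api": "jog_arm", "payload": {"commands": [[0,0,-0.018,0,0,0,0.01],[0,0,-0.005,0,0,0,0.01],[0,0,-0.0025,0,0,0,0.01],[0,0,0,0,0,0,0.01]]}}

```text
time_s: 13.65
tool_pos: [626.7, 28.1, 135.0]
ee_rot: [180.0, -0.0, -171.3]
force: [-1.2, 0.6, 1.8]
width: 21.3
grip_force: 60.6
```

Request:
{"api": "jog_arm", "payload": {"commands": [[-0.0006,0.004,0,0,0,0,0.01],[-0.0006,0.004,0,0,0,0,0.01],[-0.0006,0.004,0,0,0,0,0.01]]}}

```text
time_s: 13.95
tool_pos: [625.1, 40.1, 135.2]
ee_rot: [-180.0, 0.0, -171.3]
force: [0.4, -0.4, 0.9]
width: 21.1
grip_force: 60.7
```

Request:
{"api": "jog_arm", "payload": {"commands": [[-0.0006,0.004,0,0,0,0,0.01],[-0.0006,0.004,0,0,0,0,0.01]]}}

```text
time_s: 14.15
tool_pos: [623.7, 48.1, 134.9]
ee_rot: [-180.0, 0.0, -171.3]
force: [0.4, -2.1, 1.8]
width: 21.5
grip_force: 60.8
```

Request:
{"api": "jog_arm", "payload": {"commands": [[-0.0006,0.004,0,0,0,0,0.01],[-0.0006,0.004,0,0,0,0,0.01]]}}

```text
time_s: 14.35
tool_pos: [622.5, 56.0, 134.8]
ee_rot: [-180.0, 0.0, -171.3]
force: [0.2, -0.8, 1.5]
width: 21.4
grip_force: 60.8
```

```bash
python3 pin.py w11; python3 - <<'E'
from h import *
c=np.load('pics/w11.npy',allow_pickle=True).item()
for r in (165,175,185): print(r,c['img'][r,270:450:3].mean(1).astype(int).tolist())
E
```

```text
14.35 [622.46120646  56.03499479 134.83309318] [-1.79995642e+02  5.07226819e-03 -1.71338169e+02] [ 0.22229685 -0.83089684  1.54022654] [-0.38027583 -0.12077512  0.03580068]
blob [302, 129, 31, 86, 2163] tray xy [-22.3 -56.2] x -50.0 10.0 y -67.0 -46.0 ang -5.0
blob [374, 144, 10, 44, 230] tray xy [-27.  -15.4] x -40.0 -10.0 y -17.0 -12.0 ang -4.5
blob [279, 250, 14, 14, 92] tray xy [ 43.2 -79.4] x 38.0 49.0 y -85.0 -75.0 ang -29.5
165 [51, 51, 51, 50, 50, 51, 51, 50, 48, 48, 29, 218, 236, 241, 233, 251, 251, 250, 247, 248, 238, 14, 24, 22, 49, 47, 47, 48, 47, 27, 49, 47, 47, 44, 33, 154, 226, 114, 122, 121, 121, 17, 22, 24, 23, 24, 29, 117, 120, 123, 124, 122, 39, 21, 23, 23, 23, 23, 19, 21]
175 [49, 48, 51, 50, 50, 49, 48, 48, 48, 49, 31, 216, 236, 240, 233, 251, 251, 250, 247, 248, 236, 14, 21, 23, 47, 46, 46, 46, 45, 27, 48, 48, 44, 42, 31, 182, 182, 120, 120, 121, 120, 20, 22, 23, 22, 24, 63, 117, 121, 124, 125, 124, 15, 21, 22, 22, 23, 23, 21, 24]
185 [50, 50, 48, 48, 48, 47, 49, 48, 48, 47, 32, 202, 235, 240, 233, 250, 251, 249, 247, 247, 234, 15, 22, 25, 45, 43, 46, 46, 45, 28, 46, 47, 44, 42, 26, 202, 119, 122, 121, 122, 98, 22, 23, 22, 23, 22, 102, 119, 122, 123, 123, 112, 18, 23, 24, 24, 21, 22, 24, 23]
```

Request:
{"api": "jog_arm", "payload": {"commands": [[-0.0008,0.005,0,0,0,0,0.01],[-0.0008,0.005,0,0,0,0,0.01],[-0.0008,0.005,0,0,0,0,0.01],[-0.0008,0.005,0,0,0,0,0.01],[-0.0007,0.005,0,0,0,0,0.01]]}}

```text
time_s: 14.9
tool_pos: [618.5, 81.2, 134.8]
ee_rot: [180.0, -0.0, -171.3]
force: [0.4, -1.0, 2.3]
width: 20.8
grip_force: 60.9
```

Request:
{"api": "jog_arm", "payload": {"commands": [[-0.0008,0.005,0,0,0,0,0.01],[-0.0008,0.005,0,0,0,0,0.01],[-0.0008,0.005,0,0,0,0,0.01],[-0.0007,0.005,0,0,0,0,0.01]]}}

```text
time_s: 15.3
tool_pos: [615.4, 101.1, 134.8]
ee_rot: [-180.0, -0.0, -171.3]
force: [0.2, -2.2, 0.8]
width: 21.5
grip_force: 60.9
```

Request:
{"api": "jog_arm", "payload": {"commands": [[-0.0008,0.005,0,0,0,0,0.01],[-0.0008,0.005,0,0,0,0,0.01],[-0.0008,0.005,0,0,0,0,0.01],[-0.0007,0.005,0,0,0,0,0.01]]}}

```text
time_s: 15.7
tool_pos: [612.3, 121.1, 134.8]
ee_rot: [-180.0, -0.0, -171.3]
force: [0.1, -2.4, 2.0]
width: 21.4
grip_force: 60.9
```

Request:
{"api": "jog_arm", "payload": {"commands": [[-0.0008,0.005,0,0,0,0,0.01],[-0.0008,0.005,0,0,0,0,0.01],[-0.0008,0.005,0,0,0,0,0.01],[-0.0007,0.005,0,0,0,0,0.01]]}}

```text
time_s: 16.1
tool_pos: [609.2, 141.1, 134.8]
ee_rot: [-180.0, -0.0, -171.3]
force: [0.1, -1.0, 1.3]
width: 21.5
grip_force: 60.9
```

```bash
python3 pin.py w12; python3 - <<'E'
from h import *
c=np.load('pics/w12.npy',allow_pickle=True).item()
for r in (165,175,185): print(r,c['img'][r,160:340:3].mean(1).astype(int).tolist())
th=np.radians(8.7);u=np.array([np.cos(th),np.sin(th)]);v=np.array([-u[1],u[0]])
for y in(-62.5,-12.5,12.5):
  for z in(22,33):
    q=np.array([614.5,110])-20*u+y*v;print(y,z,proj(c,[*q,z]).round(1))
E
```

```text
16.1 [609.1731394  141.10276189 134.79004681] [-1.79996803e+02 -3.11541278e-03 -1.71338661e+02] [ 0.14680877 -1.04613747  1.33867218] [-0.49067972 -0.14826457 -0.04546749]
blob [313, 129, 20, 80, 1469] tray xy [-24.6  33.2] x -50.0 5.0 y 27.0 40.0 ang -0.1
blob [177, 143, 29, 117, 1858] tray xy [  0.1 -57.9] x -41.0 46.0 y -64.0 -52.0 ang 0.0
blob [286, 143, 18, 72, 1152] tray xy [-15.6  14.3] x -41.0 10.0 y 9.0 20.0 ang 0.4
blob [252, 145, 20, 116, 1649] tray xy [-1.6 -8.9] x -39.0 46.0 y -14.0 -3.0 ang -1.4
blob [279, 250, 14, 15, 170] tray xy [44.1  6.5] x 38.0 50.0 y 1.0 11.0 ang -19.6
165 [46, 47, 46, 48, 49, 38, 52, 238, 240, 237, 223, 179, 121, 41, 46, 47, 51, 40, 22, 22, 47, 43, 44, 45, 42, 44, 48, 50, 51, 41, 16, 192, 238, 242, 234, 214, 155, 39, 51, 51, 50, 42, 143, 234, 243, 241, 224, 182, 22, 45, 51, 171, 252, 252, 250, 249, 249, 227, 22, 24]
175 [47, 46, 47, 48, 47, 47, 22, 209, 239, 240, 230, 202, 146, 51, 47, 46, 48, 48, 27, 20, 24, 45, 42, 44, 45, 42, 48, 48, 50, 47, 22, 153, 237, 241, 236, 220, 169, 45, 51, 49, 48, 43, 94, 232, 242, 242, 226, 188, 37, 42, 50, 168, 252, 251, 250, 248, 249, 223, 21, 24]
185 [43, 44, 46, 44, 48, 47, 35, 79, 239, 240, 235, 220, 168, 101, 43, 43, 47, 50, 32, 21, 31, 46, 44, 43, 45, 40, 48, 47, 47, 48, 27, 71, 234, 241, 237, 223, 181, 71, 48, 50, 48, 45, 62, 229, 241, 242, 228, 195, 50, 42, 51, 162, 252, 251, 249, 248, 249, 220, 22, 25]
-62.5 22 [[187.2 169.1]]
-62.5 33 [[181.4 173.2]]
-12.5 22 [[257.7 169.1]]
-12.5 33 [[255.  173.2]]
12.5 22 [[293.  169.1]]
12.5 33 [[291.7 173.2]]
```

All three pins now lie in grooves: they are parallel, at groove height from two viewpoints, and the comb has passed over each of them with low force. Next I'll return the rake.

Request:
{"api": "jog_arm", "payload": {"commands": [[0,0,0.015,0,0,0,0.01],[0,0,0.028,0,0,0,0.01],[0,0,0.03,0,0,0,0.01],[0,0,0.03,0,0,0,0.01],[-0.004,0.012,0.012,0,0,-0.017,0.01]]}}

```text
time_s: 16.65
tool_pos: [606.5, 151.2, 253.7]
ee_rot: [-180.0, 0.2, -172.5]
force: [-0.6, -0.0, -1.9]
width: 21.4
grip_force: 60.3
```

Request:
{"api": "jog_arm", "payload": {"commands": [[-0.009,0.026,0,0,0,-0.027,0.01],[-0.0095,0.028,0,0,0,-0.027,0.01],[-0.0095,0.028,0,0,0,-0.027,0.01],[-0.0095,0.028,0,0,0,-0.027,0.01],[-0.0095,0.028,0,0,0,-0.027,0.01]]}}

```text
time_s: 17.15
tool_pos: [557.7, 291.6, 250.7]
ee_rot: [180.0, 0.0, 179.9]
force: [0.4, 1.1, -1.9]
width: 21.2
grip_force: 60.2
```

Request:
{"api": "jog_arm", "payload": {"commands": [[-0.0095,0.028,0,0,0,-0.027,0.01],[-0.0095,0.028,0,0,0,-0.027,0.01],[-0.0095,0.026,0,0,0,-0.027,0.01],[-0.0055,0.017,0,0,0,-0.0125,0.01],[0,0,0,0,0,0,0.01]]}}

```text
time_s: 17.65
tool_pos: [522.5, 392.5, 250.4]
ee_rot: [179.9, -0.1, 174.8]
force: [-0.7, -0.2, -2.8]
width: 21.1
grip_force: 60.3
```

Request:
{"api": "jog_arm", "payload": {"commands": [[0,0,0,0,0,0,0.01],[0,0,0,0,0,0,0.01]]}}

```text
time_s: 17.85
tool_pos: [524.8, 388.6, 250.2]
ee_rot: [-180.0, 0.0, 174.5]
force: [-0.7, -0.3, -2.1]
width: 21.4
grip_force: 60.3
```

Request:
{"api": "jog_arm", "payload": {"commands": [[0,0.0005,-0.015,0,0,0,0.01],[0,0,-0.02,0,0,0,0.01],[0,0,-0.025,0,0,0,0.01],[0,0,-0.02,0,0,0,0.01],[0,0,0,0,0,0,0.01]]}}

```text
time_s: 18.35
tool_pos: [523.2, 388.6, 166.3]
ee_rot: [-179.8, -0.2, 174.6]
force: [-0.6, -0.4, -1.9]
width: 21.5
grip_force: 60.1
```

Request:
{"api": "jog_arm", "payload": {"commands": [[0,0,-0.012,0,0,0,0.01],[0,0,-0.008,0,0,0,0.01],[0,0,0,0,0,0,0.01]]}}

```text
time_s: 18.65
tool_pos: [524.0, 389.9, 149.0]
ee_rot: [-180.0, -0.0, 174.6]
force: [-0.4, -0.6, -2.1]
width: 21.1
grip_force: 60.3
```

Request:
{"api": "jog_arm", "payload": {"commands": [[0,0,-0.002,0,0,0,0.01],[0,0,0,0,0,0,0.01]]}}

```text
time_s: 18.85
tool_pos: [524.4, 390.3, 148.0]
ee_rot: [180.0, 0.0, 174.6]
force: [0.4, -1.6, -2.1]
width: 20.9
grip_force: 60.3
```

Request:
{"api": "jog_arm", "payload": {"commands": [[0,0,-0.0015,0,0,0,0.01],[0,0,0,0,0,0,0.01]]}}

```text
time_s: 19.05
tool_pos: [524.3, 390.2, 146.4]
ee_rot: [180.0, 0.0, 174.6]
force: [-0.4, 0.3, -2.4]
width: 21.0
grip_force: 60.3
```

Request:
{"api": "jog_arm", "payload": {"commands": [[0,0,-0.0015,0,0,0,0.01],[0,0,0,0,0,0,0.01]]}}

```text
time_s: 19.25
tool_pos: [524.3, 390.2, 144.7]
ee_rot: [180.0, 0.0, 174.6]
force: [-0.5, 0.7, -2.4]
width: 21.6
grip_force: 60.4
```

Request:
{"api": "jog_arm", "payload": {"commands": [[0,0,-0.001,0,0,0,0.01],[0,0,0,0,0,0,0.01]]}}

```text
time_s: 19.45
tool_pos: [524.4, 390.3, 144.6]
ee_rot: [180.0, 0.0, 174.6]
force: [-3.7, -2.6, 9.1]
width: 21.6
grip_force: 61.7
```

The rake is seated at the height where I first gripped it. I'll ease off, release, and rise.

Request:
{"api": "jog_arm", "payload": {"commands": [[0,0,0.0007,0,0,0,0.01],[0,0,0,0,0,0,0.03],[0,0,0,0,0,0,0.06],[0,0,0,0,0,0,0.085],[0,0,0,0,0,0,0.085]]}}

```text
time_s: 19.95
tool_pos: [524.3, 390.2, 144.4]
ee_rot: [-180.0, -0.0, 174.6]
force: [0.1, -0.3, 0.2]
width: 72.2
grip_force: 0.0
```

Request:
{"api": "jog_arm", "payload": {"commands": [[0,0,0,0,0,0,0.085],[0,0,0,0,0,0,0.085],[0,0,0.01,0,0,0,0.085],[0,0,0.025,0,0,0,0.085],[0,0,0.03,0,0,0,0.085]]}}

```text
time_s: 20.45
tool_pos: [523.9, 389.9, 210.2]
ee_rot: [-179.9, -0.1, 174.6]
force: [0.0, -1.0, 1.3]
width: 85.0
grip_force: 0.0
```

Request:
{"api": "jog_arm", "payload": {"commands": [[0,0,0.03,0,0,0,0.085],[-0.025,0.018,0.01,0,0,0,0.085],[-0.027,0.018,0,0,0,0,0.085],[-0.027,0.018,0,0,0,0,0.085],[-0.027,0.018,0,0,0,0,0.085]]}}

```text
time_s: 20.95
tool_pos: [417.3, 462.8, 250.5]
ee_rot: [180.0, 0.0, 174.6]
force: [0.5, 0.2, -0.2]
width: 85.0
grip_force: 0.0
```

Request:
{"api": "jog_arm", "payload": {"commands": [[-0.027,0.018,0,0,0,0,0.085],[-0.027,0.018,0,0,0,0,0.085],[-0.027,0.018,0,0,0,0,0.085],[-0.027,0.018,0,0,0,0,0.085],[0,0,0,0,0,0,0.085]]}}

```text
time_s: 21.45
tool_pos: [305.8, 537.0, 250.3]
ee_rot: [179.9, -0.1, 174.9]
force: [-0.4, 1.1, 0.5]
width: 85.1
grip_force: 0.0
```

```bash
python3 - <<'E'
from h import *
from plant import arm
print(arm.get_obs()['tool_pos'],arm.get_obs()['width'])
c=arm.read_camera("top");img=c['img']
o=pts(mask(img,(5,150,150),(20,255,255),(150,190,220,260)))
print('grip',len(o),o.min(0),o.max(0),ray(c,o,168).mean(0))
o2=pts(mask(arm.read_camera("scene")['img'],(5,150,150),(20,255,255),(235,135,265,165)));print('scene',len(o2),o2.min(0),o2.max(0))
p=mask(img,(0,0,130),(180,60,255),(252,172,320,212));n,l,s,ce=cv2.connectedComponentsWithStats(p)
th=np.radians(8.7);u=np.array([np.cos(th),np.sin(th)]);v=np.array([-u[1],u[0]])
for i in range(1,n):
    if s[i,4]>15:
        q=ray(c,pts((l==i).astype(np.uint8)),26)[:,:2]-[614.5,110];q=np.c_[q@u,q@v]
        print('pin',s[i,4],q.mean(0),q.min(0),q.max(0))
old=np.load('pics/top0.npy').astype(int);d=(abs(img.astype(int)-old).sum(2)>90).astype(np.uint8)
n,l,s,_=cv2.connectedComponentsWithStats(d);print([r.tolist() for r in s[1:] if r[4]>12])
E
```

```text
[305.78577981 536.9848946  250.28335613] 85.13690075565611
grip 156 [167. 214.] [179. 228.] [523.32104522 384.34227663 168.        ]
scene 102 [246. 141.] [254. 153.]
pin 108 [  6.17327173 -62.96253066] [-37.28245658 -68.40727939] [ 50.46703449 -57.50877027]
pin 108 [  7.41066795 -12.0413809 ] [-35.78972102 -17.36232102] [51.81584335 -6.84846995]
pin 109 [ 6.20876861 12.03846855] [-36.80767572   6.29778261] [50.66877247 17.34987294]
[[262, 173, 50, 35, 563], [273, 178, 11, 13, 83], [289, 198, 9, 8, 44], [110, 271, 14, 19, 148], [124, 273, 92, 37, 1327], [69, 281, 9, 12, 52], [100, 280, 7, 6, 27], [0, 299, 108, 101, 4368], [62, 300, 62, 15, 372], [0, 302, 6, 10, 35], [290, 361, 12, 4, 28], [310, 362, 6, 4, 14], [9, 371, 12, 6, 35], [327, 370, 12, 8, 16], [340, 378, 12, 9, 21]]
```

```bash
python3 -c "
from plant import arm
print(arm.sign_off())"
```

```text
the job is handed in; nothing more can be done
None
```

The final pictures put all three pins in grooves (y = -62.5, -12.5 and 12.5 mm) and the rake back in its stand with the bystanders unmoved, at 21.5 s; there was one brief sideways catch of about 19 N on a pin, the rails saw about 5 N, I viewed 11 pictures (one over the limit of 10), and the job is handed in.

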